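# Run the food-waste unit: bin the old garlic, hold the dial at its third click

## Robot

A 7-joint arm with a two-finger parallel gripper is mounted at the origin on a cart in front of the work surface, level with it; the furniture and walls round the work are solid. World frame = base frame: x ahead of the robot, y to its left, z up, the work surface at z = 0. Lengths are in m, angles in rad, forces in N, time in s.
With the tool pointing down it reaches from about 0.4 to 0.85 m from the base axis. Payload 4.5 kg.
Tool frame: the origin (TCP) lies at the very end of the fingers, on their centre line; the grasp point (between the pads) lies 19 mm behind it (r.pinch_z is the distance from the TCP to the grasp point, in m); z points along the fingers, y is the line along which they close (so a half turn about z gives the same grasp; the last joint's range is limited). The gripper opens to 88 mm and grips with 3 to 60 N. Pads are 18 mm wide; open, the fingers measure 123 mm over their backs; the gripper's body (75 mm by 187 mm) begins 45 mm behind the grasp point.
Start: joints at [1.298, 0.689, -0.195, 1.565, 0.157, 0.902, -0.215], TCP at [0.189, -0.596, 0.239] pointing down, gripper open.
Joint ranges: [-3.01, 3.01], [-0.46, 2.08], [-1.47, 1.51], [0.13, 2.56], [-1, 4.14], [0.04, 2.09], [-2.66, 2.66]. Speed limits (rad/s): [2.57, 2.57, 3.14, 3.14, 3.14, 3.14, 3.14].

## Interface

Orientations are given as a unit quaternion [x, y, z, w].
In Python, from plant import r, cams gives the robot as it stands.
- The arm moves only by the shell command python3 -m pendant 'ROWS' [FORCE]. ROWS is JSON, a list of rows, each a list of 3 entries, a list of its own where there are three numbers: the closure, from -1 (fully open) to 1 (shut), then the shift along the tool's x, y, z in mm, then the turn, a rotation vector about the tool's x, y, z in degrees. A call has 1 to 8 rows; each row shifts and turns the commanded pose from where the row before left it, along the tool's axes as they then stand; what a row does not reach is not made up. A row lasts 1/8 s, in which the tool goes at most 62.5 mm and 10.7 degrees, less where a joint would pass 70% of its speed; a pose out of reach is approached as far as the arm can. A call with a gripper value outside its range is refused whole. The fingers move at their own pace and stop on an object; FORCE is the grip in N (left out, the last holds). Time passes only in rows, so rows that do not move let the fingers close. It gives the time, the measured TCP pose, the force, the opening and the grip force at its end, in the units of the state.
- r.get_state(): the state, without advancing time (a new reading comes with each control period).
- cams.snapshot(name): name is "scene" or "side" or "wrist"; returns a dict with "img" (400x640x3 uint8, red, green, blue), "camera_matrix" (3x3 intrinsics, pixels), "camera_from_world" (4x4, takes a point from world to camera coordinates); the wrist camera has in their place "tool_from_camera" (4x4, takes a point from camera to tool coordinates, whose origin is the TCP and whose axes are the flange's). Camera axes: x right, y up, looking along -z (the intrinsics and any distortion apply to the point x, -y, -z); pixel columns grow to the right and rows downward; lengths in m; the calibration is good to about 2 mm. The wrist camera is an equidistant fisheye: a pixel r from the principal point sees the ray r / f radians off the axis. A picture is of the moment at which its call begins: read the wrist's pose just before it. There is no depth.
- r.finish_job(): hands the job in; it is judged then, once.
The state is a dict: "clock": time; "q": joint angles; "qd": joint speeds; "joint_torque": joint torques, N m; "tool_pos": TCP position; "eef_rot": TCP orientation; "contact_force": force on the tool from outside, world axes, zero at the start; "moment": the same for the moment, N m; "opening": opening from 0.0 (shut) to 1.0 (fully open); "finger_force": force on a finger pad.
Only numpy, scipy, OpenCV 4.12 (cv2) and the standard library are available. Lean on these libraries where they do the work, as an engineer would, in place of code of your own. Each camera call takes 0.05 s, during which the arm holds its last target. There are 200 camera calls.

## Task

Drop the old garlic bulb into the open hopper of the food-waste unit. Then, with the gripper's fingers, press the paddle of the unit's spring-return dial down past its first two clicks to the third, and finish while still holding it there: it springs back if let go. Leave the onion and the lemon where they lie.

Things in the scene. Friction and masses are not known exactly. Their poses are not given: they have to be found in the camera images.
- garlic: The old garlic bulb: whitish pink, pointed top, about 60 mm across and 58 mm tall, 40 g, loose, standing on the worktop. Origin: centre of its underside; z up. It may lie at any of three spots, the onion and the lemon at the other two.
- onion: Bystander: brown onion, 78 mm across, 85 mm tall, loose. Origin: centre of its underside.
- lemon: Bystander: yellow lemon lying on its side, 71x53 mm, 51 mm tall, loose. Origin: centre of its underside.
- unit: Food-waste unit, fixed, 140 mm in x by 254 in y, its place and yaw vary. Origin: centre of its underside; z up; its front, with the dial, faces its own -x. Right part (own -y): open steel hopper; left part (+y): grey motor block 115 mm high, its front face at own x = -68 mm. The dial's level axis runs along own y through own (-68, 70, 85) mm; hopper floor centre at own (0, -55, 10) mm.
- hopper_floor (a point): Centre of the hopper's inner floor, 10 mm above the worktop, axes as the unit's. The hopper inside is 126 mm in x by 130 mm in y; 5 mm walls with an 8 mm round bead along the rim; the rim's top is 129 mm above the worktop.
- dial_pad (a point): Middle of the ribbed pressing area on top of the dial's black paddle; moves with it. Paddle: 44 mm wide (unit's y), 8 thick, reaching 86 mm from the dial axis; this point lies 62 mm out and 4 mm above its mid-plane. At rest the paddle points to the unit's -x and 35 degrees up, this point 124 mm above the worktop; at the third click 20 degrees below level, point 68 mm above the worktop.
- dial (a joint): Dial angle, rad: 0 at rest, grows as the paddle is pressed down. Clicks (dips in the force) at 0.32, 0.64 and 0.96, stop at 1.0, pips on the side plates mark them; the third counts as reached above 0.90. The spring returns it to 0 from every click. Pressing takes about 2 to 10 N, rising and falling between clicks, and about 8 N to hold at the third.
Not all that is in view belongs to the job. What is shaped like the garlic but purple is not meant.

How it is judged:
On the way, in this order (a step that is already met when the one before it is completed fails the run):
1. the garlic lies in the hopper, let go and at rest (x of garlic in the frame of hopper_floor between -0.063 and 0.063 m and y of garlic in the frame of hopper_floor between -0.065 and 0.065 m and z of garlic in the frame of hopper_floor between -0.02 and 0.075 m and contact force between the fingers and garlic below 0.2 N and linear speed of garlic below 0.05 m/s), for 0.2 s.
2. the fingers hold the dial at its third click (value of joint dial above 0.9 rad and contact force between the fingers and dial above 1.5 N), for 0.5 s.
At the end, for the whole second after the job is handed in: The garlic lies inside the hopper (its origin within the walls and less than 75 mm above the hopper floor), not touched by the fingers and at rest (under 0.05 m/s), and the fingers press the dial with more than 1.5 N and hold it at the third click (joint above 0.90 rad) (all of step 1 and all of step 2); the arm keeps its last pose, push and grip.
It fails at once if the onion is moved more than 30 mm (distance of onion from where it was at the start of the episode above 0.03 m).
It fails at once if the lemon is moved more than 30 mm (distance of lemon from where it was at the start of the episode above 0.03 m).
It also fails if it takes over 51 s, if anything falls off the work surface, if the arm or the gripper's body presses on something with over 40 N, if the wrist force passes 120 N, or if a joint passes its speed limit or range.

## Working session

There is one attempt and no reset: what is moved stays moved. The work goes in short steps, Python scripts to look and compute and a shell command to move; the robot and the scene stay as the last step left them, time stands still between calls to the robot, and variables do not carry over. Pictures are saved under pics/ and viewed, at most 10 in all, crops included, and the job is handed in when it is done.

```bash
mkdir -p pics; ls
python3 - <<'E'
from plant import r,cams
import cv2,pickle
s=r.get_state();print(s)
d={}
for n in("scene","side"):
    c=cams.snapshot(n);d[n]=c;cv2.imwrite(f"pics/{n}0.png",c["img"][:,:,::-1])
    print(n,c["camera_matrix"],c["camera_from_world"])
pickle.dump(d,open("c0.pkl","wb"))
E
```

```text
pics
{'clock': 0.0, 'q': array([ 1.29780235,  0.68997245, -0.194529  ,  1.56635895,  0.15731581,
        0.90251861, -0.21510143]), 'qd': array([-0.00042857,  0.0005568 ,  0.00118522, -0.0010443 , -0.00107753,
        0.00085884,  0.00126718]), 'joint_torque': array([ 3.97643298e-04, -5.27557325e+01, -1.26726955e+00, -1.53429294e+01,
       -5.27375902e-02,  6.55574055e-03,  1.71024426e-04]), 'tool_pos': array([ 0.18851165, -0.59521416,  0.23791366]), 'eef_rot': array([ 9.88249190e-01,  1.52848527e-01, -2.12483372e-04, -9.06721218e-04]), 'contact_force': array([ 0.39709988, -0.1532896 , -0.59276501]), 'moment': array([-0.05944127, -0.07214013,  0.0015682 ]), 'finger_force': 0.0, 'opening': 0.9983196118547695}
scene [[382.7099762    0.         318.5748702 ]
 [  0.         382.7099762  197.51378636]
 [  0.           0.           1.        ]] [[-0.75334112 -0.65745101  0.01534049  0.37534997]
 [ 0.42630295 -0.47045205  0.77261935 -0.29597893]
 [-0.50074241  0.58858562  0.63468418 -0.82603109]
 [ 0.          0.          0.          1.        ]]
side [[445.91080558   0.         317.10189328]
 [  0.         445.91080558 195.23552458]
 [  0.           0.           1.        ]] [[-0.29254141 -0.9560804   0.01816035  0.12297427]
 [ 0.75063031 -0.21782932  0.62378244 -0.44832075]
 [-0.5924303   0.1961139   0.78138702 -0.96712228]
 [ 0.          0.          0.          1.        ]]
```

View pics/scene0.png

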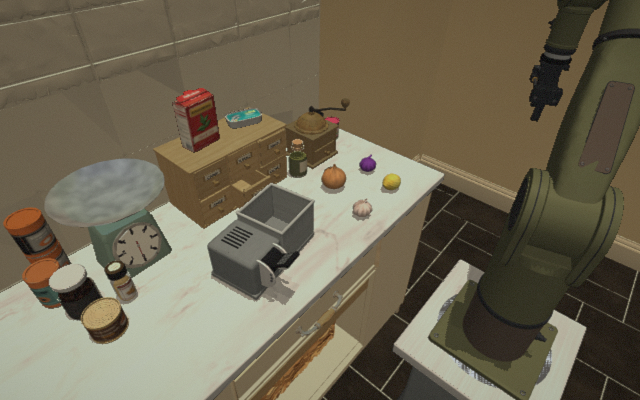

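View pics/side0.png

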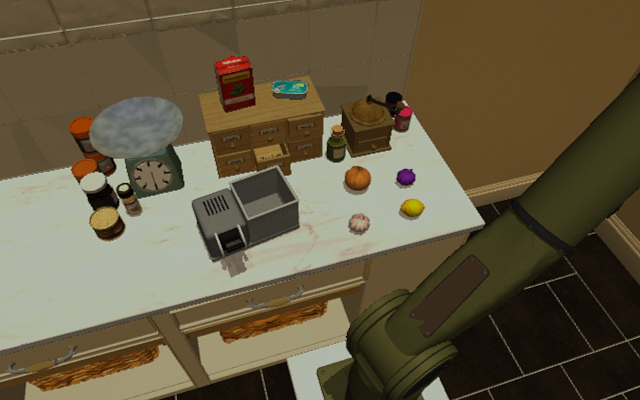

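The garlic is the whitish bulb at scene (362,208) and side (359,224). The unit's hopper is at about scene (275,215) and side (265,200), with the dial at scene (280,262) and side (232,240). I'll enlarge these for corner pixels.

Run:
```python
import cv2,pickle,numpy as np
d=pickle.load(open("c0.pkl","rb"))
def crop(n,x,y,w,h,k):
    i=cv2.resize(d[n]["img"][y:y+h,x:x+w,::-1],None,fx=k,fy=k,interpolation=cv2.INTER_CUBIC)
    for a in range(-(-x//10)*10,x+w,10):
        cv2.line(i,((a-x)*k,0),((a-x)*k,8 if a%50 else 20),(0,0,255),1)
        if a%20==0: cv2.putText(i,str(a),((a-x)*k,30),0,.35,(0,0,255),1)
    for b in range(-(-y//10)*10,y+h,10):
        cv2.line(i,(0,(b-y)*k),(8,(b-y)*k),(0,0,255),1)
        if b%20==0: cv2.putText(i,str(b),(10,(b-y)*k+4),0,.35,(0,0,255),1)
    return i
a=crop("scene",202,175,180,130,4)[:, :]
b=crop("side",185,155,190,130,4)
cv2.imwrite("pics/a.png",a);cv2.imwrite("pics/b.png",b)
```

```text
(no output)
```

View pics/a.png

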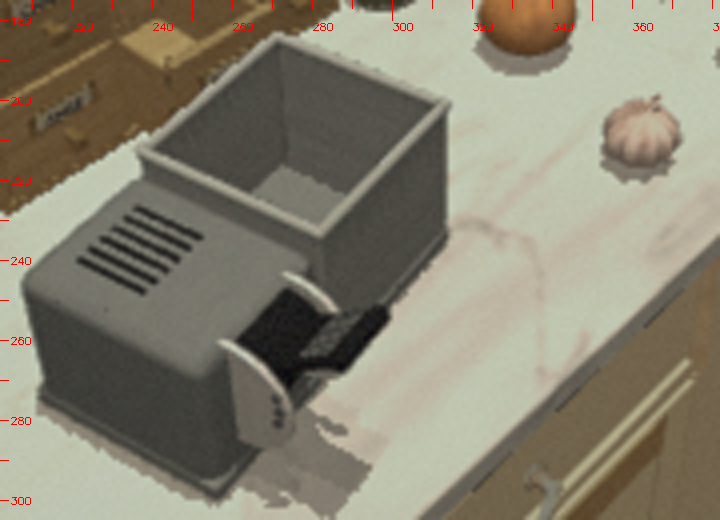

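View pics/b.png

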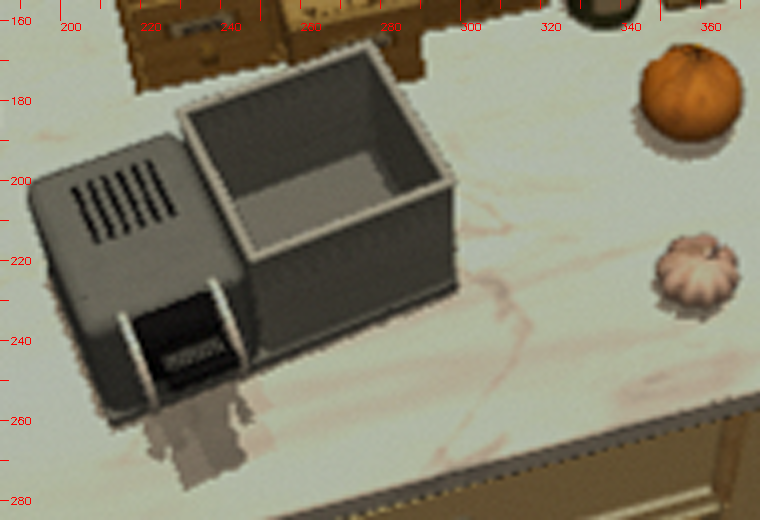

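```bash
cat > h.py <<'E'
import numpy as np,pickle
from scipy.optimize import least_squares
D=pickle.load(open("c0.pkl","rb"))
def proj(n,P):
    c=D[n];T=c["camera_from_world"];p=np.atleast_2d(P)@T[:3,:3].T+T[:3,3]
    q=np.c_[p[:,0],-p[:,1],-p[:,2]]@c["camera_matrix"].T
    return q[:,:2]/q[:,2:]
def tri(a,b):
    f=lambda X:np.r_[(proj("scene",X)[0]-a),(proj("side",X)[0]-b)]
    s=least_squares(f,[.5,0,.05]);return s.x,s.fun
def uw(p,P):
    c,s=np.cos(p[2]),np.sin(p[2]);P=np.atleast_2d(P)
    return P@np.array([[c,s,0],[-s,c,0],[0,0,1]])+np.r_[p[:2],p[3] if len(p)>3 else 0]
E
python3 - <<'E'
from h import *
print("garlic",tri([362.5,209.2],[359.3,223.5]))
print("onion",tri([334,177],[357.3,178.3]),"lemon",tri([391.5,182],[412.5,208]))
sc=np.array([[236.8,212],[271.3,184.3],[314.5,200.8],[282,233.8],[257.5,299.3],[314,233.8]])
si=np.array([[230.5,183.3],[277.5,165.5],[298.8,200.5],[248.3,220.5],[213,261.3],[299.5,227.5]])
for a,b in zip(sc,si): x,f=tri(a,b);print(x.round(4),f.round(1))
M=np.array([[69,16,127],[69,-126,127],[-69,-126,127],[-69,16,127],[-70,127,0],[-70,-127,0]])/1000
for n in(3,4):
    s=least_squares(lambda p:np.r_[(proj("scene",uw(p,M))-sc).ravel(),(proj("side",uw(p,M))-si).ravel()],[.6,0,0,0][:n])
    print(s.x,s.fun.round(1))
p=s.x
for n,P in dict(floor=[0,-.055,.01],pad=[-.068-.062*np.cos(.611)+.004*np.sin(.611),.07,.124],axis=[-.068,.07,.085]).items():
    w=uw(p[:3],P);print(n,w,proj("scene",w),proj("side",w))
E
```

```text
garlic (array([ 0.44139917, -0.12887212,  0.01684477]), array([ 0.05420283,  0.07030284, -0.01799572, -0.08316302]))
onion (array([ 0.58544646, -0.17393838,  0.03584453]), array([ 0.28622968,  0.36258193, -0.11633137, -0.4208005 ])) lemon (array([ 0.4476022 , -0.29281879,  0.0204344 ]), array([ 0.15899836,  0.20581056, -0.05086578, -0.22970947]))
[0.5982 0.1905 0.1207] [ 0.6  0.8 -0.3 -1. ]
[0.6223 0.0547 0.1197] [-0.1 -0.2  0.1  0.2]
[0.4867 0.0316 0.1227] [ 0.1  0.1 -0.  -0.1]
[0.4639 0.1692 0.1206] [ 0.3  0.4 -0.1 -0.6]
[0.4411 0.2789 0.0075] [-0.1 -0.1  0.   0.1]
[0.4855 0.032  0.0042] [ 0.4  0.5 -0.2 -0.7]
[0.53166638 0.16675522 0.16819259] [-0.5 -0.2  0.2 -2.2  0.8 -1.   0.6 -0.5 -0.3  2.2  1.4  1.5 -1.9 -1.9
  0.3 -1.2  0.4 -0.6 -0.9 -1.  -0.   1.6  0.8  0.5]
[ 0.53623788  0.16449555  0.16798107 -0.00661259] [-0.7  0.5 -0.2 -1.3  0.  -0.2 -0.   0.1 -0.6  2.2  0.6  2.  -1.  -1.7
  0.8 -1.   0.8 -0.6 -0.1 -1.1  1.   1.2  1.1  0.3]
floor [[0.54543345 0.11026972 0.01      ]] [[278.40476154 237.57906993]] [[266.94007313 215.28290057]]
pad [[0.40968619 0.21403439 0.124     ]] [[285.18978302 255.95826779]] [[234.13812815 241.06539231]]
axis [[0.45749157 0.22214119 0.085     ]] [[268.43312348 258.974249  ]] [[229.4738933  234.87171353]]
```

Unit ≈ (0.536, 0.164), yaw 0.168 rad. The garlic is at ≈ (0.441, −0.129). Moving toward the garlic, staying high.

```bash
python3 -m pendant '[[-1,[42,-41,0],[0,0,0]],[-1,[42,-41,0],[0,0,0]],[-1,[42,-41,0],[0,0,0]],[-1,[42,-41,0],[0,0,0]],[-1,[42,-41,0],[0,0,0]],[-1,[42,-41,0],[0,0,0]],[-1,[42,-41,0],[0,0,0]],[-1,[42,-41,0],[0,0,0]]]' 20
python3 -m pendant '[[-1,[20,-20,20],[0,0,0]],[-1,[20,-20,20],[0,0,0]],[-1,[0,0,0],[0,0,0]],[-1,[0,0,0],[0,0,0]]]'
cat >> h.py <<'E'
from scipy.spatial.transform import Rotation as R
def wray(c,s,px):
    K=c["camera_matrix"];d=(np.array(px)-K[:2,2])/K[0,0];t=np.hypot(*d)
    v=np.array([np.sin(t)*d[0]/t,-np.sin(t)*d[1]/t,-np.cos(t)])
    T=c["tool_from_camera"];Rw=R.from_quat(s["eef_rot"]).as_matrix()
    return Rw@T[:3,3]+s["tool_pos"],Rw@T[:3,:3]@v
def wproj(c,s,P):
    T=c["tool_from_camera"];Rw=R.from_quat(s["eef_rot"]).as_matrix();K=c["camera_matrix"]
    v=T[:3,:3].T@(Rw.T@(np.array(P)-s["tool_pos"])-T[:3,3])
    t=np.arctan2(np.hypot(v[0],v[1]),-v[2]);u=np.array([v[0],-v[1]])/np.hypot(v[0],v[1])
    return K[:2,2]+K[0,0]*t*u
E
python3 - <<'E'
from h import *
from plant import r,cams
import cv2
s=r.get_state();c=cams.snapshot("wrist");pickle.dump((s,c),open("w1.pkl","wb"))
print(s["tool_pos"],R.from_quat(s["eef_rot"]).as_matrix().round(3),c["tool_from_camera"],c["camera_matrix"])
print(wproj(c,s,[.4414,-.1289,.023]),wproj(c,s,s["tool_pos"]))
cv2.imwrite("pics/w1.png",c["img"][:,:,::-1])
E
```

```text
clock: 1.1
tool_pos: [0.4106, -0.18, 0.2386]
eef_rot: [0.988, 0.153, -0.0, 0.0]
contact_force: [0.7, 0.1, 0.2]
opening: 1.0
finger_force: 0.0
clock: 1.6
tool_pos: [0.4356, -0.1324, 0.1989]
eef_rot: [0.988, 0.152, -0.0, 0.0]
contact_force: [-1.0, -0.1, -0.3]
opening: 0.999
finger_force: 0.0
[ 0.435575   -0.13243524  0.19890298] [[ 0.954  0.301 -0.001]
 [ 0.301 -0.954 -0.001]
 [-0.001  0.001 -1.   ]] [[-5.64606661e-04  9.54107100e-01  2.99465062e-01  7.78750256e-02]
 [ 9.99999336e-01  8.39602050e-04 -7.89621300e-04  9.47103131e-04]
 [-1.00481477e-03  2.99464417e-01 -9.54106940e-01 -1.44863839e-01]
 [ 0.00000000e+00  0.00000000e+00  0.00000000e+00  1.00000000e+00]] [[309.70691629   0.         320.68096013]
 [  0.         309.70691629 197.93891208]
 [  0.           0.           1.        ]]
[317.91092036 171.3166894 ] [318.69438981 256.51212524]
```

View pics/w1.png

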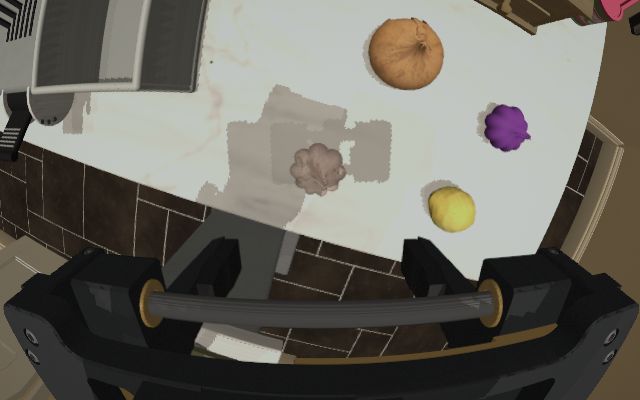

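Wrist view: garlic at (318,169), within about 2 px of the prediction, so the descent needs only a small correction. The onion is at (407,52) and the lemon at (452,208), both clear of the fingers.

```bash
python3 -m pendant '[[-1,[9,-2,45],[0,0,0]],[-1,[0,0,45],[0,0,0]],[-1,[0,0,45],[0,0,0]],[-1,[0,0,35],[0,0,0]],[-1,[0,0,15],[0,0,0]],[-1,[0,0,6],[0,0,0]],[-1,[0,0,0],[0,0,0]]]' 20
python3 -m pendant '[[1,[0,0,0],[0,0,0]],[1,[0,0,0],[0,0,0]],[1,[0,0,0],[0,0,0]],[1,[0,0,0],[0,0,0]],[1,[0,0,0],[0,0,0]],[1,[0,0,0],[0,0,0]]]' 15
```

```text
clock: 2.52
tool_pos: [0.4473, -0.1292, 0.0103]
eef_rot: [0.988, 0.152, -0.003, -0.001]
contact_force: [0.0, -0.1, -0.2]
opening: 1.0
finger_force: 0.0
clock: 3.28
tool_pos: [0.4472, -0.1278, 0.0105]
eef_rot: [0.988, 0.153, -0.003, -0.001]
contact_force: [-0.3, -0.2, 5.5]
opening: 0.654
finger_force: 15.0
```

Gripped (58 mm). Lift, align with the unit's yaw, and go over the hopper.

```bash
python3 -m pendant '[[1,[0,0,-20],[0,0,0]],[1,[0,0,-50],[0,0,0]],[1,[0,0,-55],[0,0,0]],[1,[0,0,-55],[0,0,0]],[1,[0,0,-40],[0,0,0]],[1,[0,0,0],[0,0,8]],[1,[0,0,0],[0,0,0]]]'
python3 -m pendant '[[1,[27,-44,0],[0,0,0]],[1,[27,-44,0],[0,0,0]],[1,[27,-44,0],[0,0,0]],[1,[27,-44,0],[0,0,0]],[1,[27,-42,0],[0,0,0]],[1,[0,0,0],[0,0,0]],[1,[0,0,0],[0,0,0]]]'
python3 - <<'E'
from h import *
from plant import r,cams
import cv2
s=r.get_state();c=cams.snapshot("wrist");pickle.dump((s,c),open("w2.pkl","wb"))
p=[.536,.1645,.168]
for P in [[.069,16e-3,.127],[.069,-.126,.127],[-.069,-.126,.127],[-.069,.016,.127],[-.1215,.07,.124]]:
    print(wproj(c,s,uw(p,P)[0]).round(1))
cv2.imwrite("pics/w2.png",c["img"][:,:,::-1])
E
```

```text
clock: 4.15
tool_pos: [0.4481, -0.1283, 0.2304]
eef_rot: [0.996, 0.084, -0.003, -0.001]
contact_force: [0.6, 0.2, -1.0]
opening: 0.657
finger_force: 15.0
clock: 5.03
tool_pos: [0.5443, 0.1083, 0.2289]
eef_rot: [0.996, 0.084, -0.004, -0.0]
contact_force: [-0.7, -0.1, 0.3]
opening: 0.66
finger_force: 15.0
[229.5 115. ]
[405.5 114.7]
[393.7 266.7]
[242.1 266.5]
[200.3 304.7]
```

View pics/w2.png

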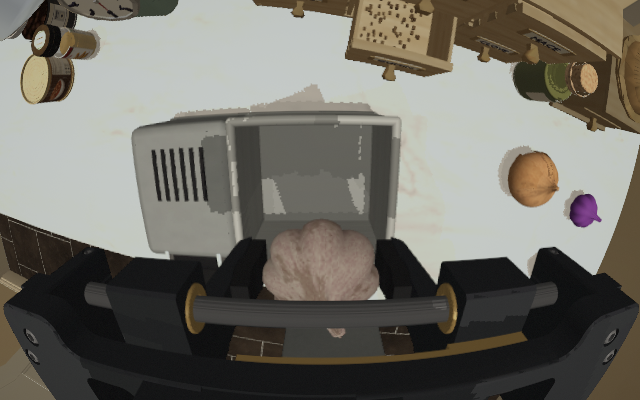

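Wrist view: the garlic is held. The rim's back corners are at (229,118) and (400,117), about 3 px from prediction, so the unit is nearer (0.533, 0.167). I'll correct, lower into the hopper and open partly.

```bash
python3 -m pendant '[[1,[-1,-5,30],[0,0,0]],[1,[0,0,40],[0,0,0]],[1,[0,0,35],[0,0,0]],[1,[0,0,25],[0,0,0]],[1,[0,0,0],[0,0,0]],[1,[0,0,0],[0,0,0]]]'
python3 -m pendant '[[-0.64,[0,0,0],[0,0,0]],[-0.64,[0,0,0],[0,0,0]],[-0.64,[0,0,0],[0,0,0]],[-0.64,[0,0,0],[0,0,0]],[-0.64,[0,0,-40],[0,0,0]],[-0.64,[0,0,-50],[0,0,0]],[-0.64,[0,0,-50],[0,0,0]],[-0.64,[0,0,0],[0,0,0]]]'
```

```text
clock: 5.82
tool_pos: [0.5431, 0.1134, 0.1008]
eef_rot: [0.997, 0.083, -0.002, -0.001]
contact_force: [0.3, 0.9, 0.2]
opening: 0.658
finger_force: 15.0
clock: 6.82
tool_pos: [0.5459, 0.115, 0.2438]
eef_rot: [0.997, 0.083, 0.001, -0.002]
contact_force: [1.1, 0.4, -0.6]
opening: 0.818
finger_force: 0.0
```

```bash
python3 -m pendant '[[1,[-33,-31,10],[0,0,0]],[1,[-33,-31,10],[0,0,0]],[1,[-33,-31,10],[0,0,0]],[1,[-34,-31,10],[0,0,0]],[1,[0,0,0],[0,0,0]],[1,[0,0,0],[0,0,0]],[1,[0,0,0],[0,0,0]]]'
python3 - <<'E'
from h import *
from plant import r,cams
import cv2
s=r.get_state();c=cams.snapshot("wrist");S=cams.snapshot("scene")
print(s["tool_pos"],s["opening"])
p=[.533,.167,.168]
for P in [[.069,16e-3,.127],[.069,-.126,.127],[-.069,-.126,.127],[-.1165,.07,.124]]:
    print(wproj(c,s,uw(p,P)[0]).round(1))
a=cv2.resize(S["img"][150:310,200:400],None,fx=2,fy=2)
out=np.zeros((400,1040,3),np.uint8);out[:,:640]=c["img"];out[:320,640:]=a
cv2.imwrite("pics/w3.png",cv2.resize(out[:, :,::-1],(800,308)))
cv2.imwrite("pics/w3.png",np.vstack([np.pad(c["img"],((0,0),(0,160),(0,0))),np.pad(a[90:290],((0,0),(0,400),(0,0)))])[:,:,::-1])
E
```

```text
clock: 7.7
tool_pos: [0.3926, 0.2135, 0.2009]
eef_rot: [0.997, 0.082, -0.003, -0.001]
contact_force: [-0.1, 0.3, 0.6]
opening: 0.047
finger_force: 0.0
[0.39257381 0.21345316 0.20093157] 0.04657394390265902
[391.3 -50.8]
[546.1 -14.3]
[547.2 138.7]
[318.4 190.1]
```

View pics/w3.png

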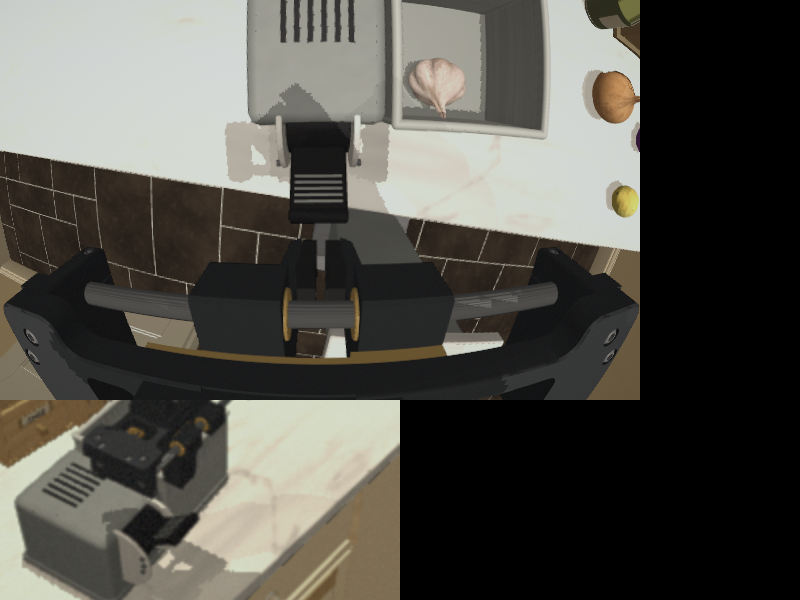

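Garlic lies in the hopper (wrist view (437,85)); the pad ribs are centred at (319,189), matching the prediction (318,190). The scene strip shows the gripper clear of the unit. I'll press down now.

```bash
python3 -m pendant '[[1,[2,0,30],[0,0,0]],[1,[0,0,26],[0,0,0]],[1,[0,0,12],[0,0,0]],[1,[0,0,12],[0,0,0]],[1,[0,0,0],[0,0,0]]]'
python3 -m pendant '[[1,[0,0,10],[0,0,0]],[1,[0,0,10],[0,0,0]],[1,[0,0,10],[0,0,0]],[1,[0,0,10],[0,0,0]],[1,[0,0,0],[0,0,0]],[1,[0,0,0],[0,0,0]]]'
```

```text
clock: 8.43
tool_pos: [0.3926, 0.2141, 0.1208]
eef_rot: [0.997, 0.083, -0.004, -0.0]
contact_force: [0.4, -0.4, 3.0]
opening: 0.006
finger_force: 1.2
clock: 9.18
tool_pos: [0.3923, 0.2146, 0.0818]
eef_rot: [0.996, 0.084, -0.003, -0.001]
contact_force: [-5.0, -0.8, 8.3]
opening: 0.005
finger_force: 4.1
```

```bash
python3 -m pendant '[[1,[1,0,6],[0,0,0]],[1,[1,0,5],[0,0,0]],[1,[0,0,3],[0,0,0]],[1,[0,0,0],[0,0,0]],[1,[0,0,0],[0,0,0]]]'
```

```text
clock: 9.8
tool_pos: [0.3947, 0.2151, 0.0685]
eef_rot: [0.997, 0.083, -0.002, -0.001]
contact_force: [-4.5, -0.5, 15.1]
opening: 0.007
finger_force: 7.4
```

```bash
python3 -m pendant '[[1,[0,0,2],[0,0,0]],[1,[0,0,0],[0,0,0]],[1,[0,0,0],[0,0,0]],[1,[0,0,0],[0,0,0]]]'
python3 - <<'E'
from h import *
from plant import r,cams
import cv2
c=cams.snapshot("scene")["img"];d=cams.snapshot("side")["img"]
a=cv2.resize(c[215:305,230:330],None,fx=4,fy=4);b=cv2.resize(d[160:260,200:300],None,fx=3.6,fy=3.6)
cv2.imwrite("pics/w4.png",np.hstack([a,b])[:,:,::-1])
E
```

```text
clock: 10.3
tool_pos: [0.3948, 0.2151, 0.0678]
eef_rot: [0.997, 0.084, -0.002, -0.001]
contact_force: [-6.4, -2.1, 32.2]
opening: 0.005
finger_force: 16.1
```

View pics/w4.png

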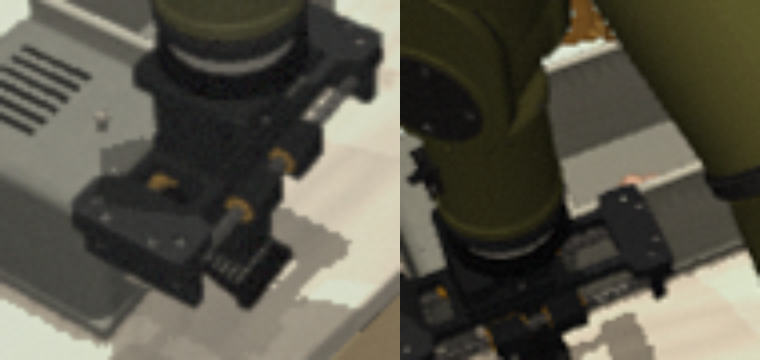

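The picture shows the paddle tilted down under the closed fingers, at (250,270), with the garlic still pink inside the hopper, at (635,180). The force jump with almost no travel means the stop is reached. I'll ease off 1 mm, hold, and hand in.

```bash
python3 -m pendant '[[1,[0,0,-1],[0,0,0]],[1,[0,0,0],[0,0,0]],[1,[0,0,0],[0,0,0]],[1,[0,0,0],[0,0,0]],[1,[0,0,0],[0,0,0]],[1,[0,0,0],[0,0,0]]]' && python3 -c "
from plant import r
print(r.finish_job())"
```

```text
clock: 11.15
tool_pos: [0.3947, 0.2151, 0.0681]
eef_rot: [0.997, 0.083, -0.002, -0.001]
contact_force: [-4.2, -0.6, 23.3]
opening: 0.005
finger_force: 11.7
the job is handed in; nothing more can be done
None
```

I dropped the garlic into the hopper and handed the job in at 11.2 s with the fingers pressing the dial paddle against its stop, past the third click, at about 23 N; no verdict was shown, and the onion and lemon were left alone.

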